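Line the pantry canisters up by height

ROBOT

A 7-joint arm with a two-finger parallel gripper is mounted at the origin on the work surface. World frame = base frame: x ahead of the robot, y to its left, z up, the work surface at z = 0. Lengths are in m, angles in rad, forces in N, time in s.
With the tool pointing down it reaches from about 0.425 to 0.875 m from the base axis. Payload 4.7 kg.
Tool frame: the origin (TCP) lies at the very end of the fingers, on their centre line; the grasp point (between the pads) lies 19 mm behind it; z points along the fingers, y is the line along which they close (so a half turn about z gives the same grasp; the last joint's range is limited). The gripper opens to 85 mm and grips with 20 to 120 N. Pads are 22 mm wide; open, the fingers measure 114 mm over their backs; the gripper's body (76 mm by 85 mm) begins 54 mm behind the grasp point. The pads swing forward as they close: fully open they stand 13 mm farther back than shut.
Start: joints at [-1.137, 0.321, -0.07, 1.45, 0.023, 1.371, -0.057], TCP at [0.265, 0.594, 0.231] pointing down, gripper open.
Joint ranges: [-2.86, 2.86], [-0.3, 2.09], [-1.38, 1.24], [0.06, 2.45], [-1.56, 4.7], [0.09, 2.05], [-2.69, 2.69]. Speed limits (rad/s): [2.57, 2.57, 3.14, 3.14, 3.14, 3.14, 3.14].

INTERFACE

Orientations are given as a rotation vector (axis times angle).
In Python, from station import sense, vision, hand_in gives the robot as it stands.
- The arm moves only by the tool send_rows, never from a script. Its argument "increments" is a list that holds one entry, the list of rows, each a list of 7 numbers: the finger opening in mm, from 0 to 85.4, then the shift along the world's x, y, z in units of 30 mm (1.0 is 30 mm), then the turn, a rotation vector about the world's x, y, z in degrees. A call has 1 to 20 rows; each row shifts and turns the commanded pose from where the row before left it; what a row does not reach is not made up. A row lasts 1/12 s, in which the tool goes at most 41.7 mm and 7.16 degrees, less where a joint would pass 70% of its speed; a pose out of reach is approached as far as the arm can. A call is refused whole if a number of a shift passes 1 or a number of a turn 7.16, either way. A call with a gripper value outside its range is refused whole. The fingers move at their own pace and stop on an object; the grip force is fixed at half the most. Time passes only in rows, so rows that do not move let the fingers close. It gives the time, the measured TCP pose, the force, the opening and the grip force at its end, in the units of the state.
- sense(): the state, without advancing time (a new reading comes with each control period).
- vision.snapshot(name): name is "side" or "top" or "wrist"; returns the picture (384x512x3 uint8, red, green, blue); there is no depth.
- vision.get_calibration(name): a dict with "mtx" (3x3 intrinsics, pixels), "dist_coeffs" ([k1, k2, p1, p2, k3] as OpenCV has them; the pictures are not rectified), "T" (4x4, takes a point from camera to world coordinates); the wrist camera has in their place "T_tool_cam" (4x4, takes a point from camera to tool coordinates, whose origin is the TCP and whose axes are the flange's). Camera axes: x right, y down, z forward; pixel columns grow to the right and rows downward; lengths in m; the calibration is good to about 2 mm. A picture is of the moment at which its call begins: read the wrist's pose just before it. get_calibration takes no time and is no camera call.
- hand_in(): hands the job in; it is judged then, once.
The state is a dict: "clock": time; "joint_pos": joint angles; "qvel": joint speeds; "effort": joint torques, N m; "tcp_pos": TCP position; "tcp_rot": TCP orientation; "contact_force": force on the tool from outside, world axes, zero at the start; "torque": the same for the moment, N m; "finger_gap": finger opening in m; "grip_force": force on a finger pad.
Only numpy, scipy, OpenCV 4.12 (cv2) and the standard library are available. Lean on these libraries where they do the work, as an engineer would, in place of code of your own. Each camera call takes 0.05 s, during which the arm holds its last target. There are 200 camera calls.

TASK

Tidy the pantry ledge: stand the four lidded canisters in order of height along the yellow ledge, one upright in the middle of each cork mat, with the tallest next to the jar of lemons and stepping down to the shortest next to the pepper mill. Keep the canisters upright on the way, and leave the jar of lemons and the pepper mill where they stand.

Things in the scene. Friction and masses are not known exactly. Their poses are not given: they have to be found in the camera images.
- canister_small: the shortest of four lidded round canisters, loose, upright on the counter (z = 0) in front of the ledge: cream stoneware body, straight-sided, diameter 38 mm, 42 mm high, with a fixed flat pale-wood lid (diameter 34 mm, 7 mm thick) and a small wooden knob (14 mm across) on it, 60 mm high in all; at most 0.55 kg. Origin: centre of its underside, z up its axis.
- canister_medium: the second shortest of four lidded round canisters, loose, upright on the counter (z = 0) in front of the ledge: cream stoneware body, straight-sided, diameter 44 mm, 62 mm high, with a fixed flat pale-wood lid (diameter 40 mm, 7 mm thick) and a small wooden knob (14 mm across) on it, 80 mm high in all; at most 0.55 kg. Origin: centre of its underside, z up its axis.
- canister_large: the second tallest of four lidded round canisters, loose, upright on the counter (z = 0) in front of the ledge: cream stoneware body, straight-sided, diameter 50 mm, 82 mm high, with a fixed flat pale-wood lid (diameter 46 mm, 7 mm thick) and a small wooden knob (14 mm across) on it, 100 mm high in all; at most 0.55 kg. Origin: centre of its underside, z up its axis.
- canister_tallest: the tallest of four lidded round canisters, loose, upright on the counter (z = 0) in front of the ledge: cream stoneware body, straight-sided, diameter 56 mm, 102 mm high, with a fixed flat pale-wood lid (diameter 52 mm, 7 mm thick) and a small wooden knob (14 mm across) on it, 120 mm high in all; at most 0.55 kg. Origin: centre of its underside, z up its axis.
- mat_a: one of four identical round cork mats (diameter 68 mm, 4 mm thick), fixed in a straight row, centres 85 to 105 mm apart, on a fixed ochre wooden ledge (620 x 110 mm, top 30 mm above the counter, so mats' upper faces are at z = 34 mm). Which name is where in the row changes from start to start. Origin: centre of the underside; z up.
- mat_b: one of four identical round cork mats (diameter 68 mm, 4 mm thick), fixed in a straight row, centres 85 to 105 mm apart, on a fixed ochre wooden ledge (620 x 110 mm, top 30 mm above the counter, so mats' upper faces are at z = 34 mm). Which name is where in the row changes from start to start. Origin: centre of the underside; z up.
- mat_c: one of four identical round cork mats (diameter 68 mm, 4 mm thick), fixed in a straight row, centres 85 to 105 mm apart, on a fixed ochre wooden ledge (620 x 110 mm, top 30 mm above the counter, so mats' upper faces are at z = 34 mm). Which name is where in the row changes from start to start. Origin: centre of the underside; z up.
- mat_d: one of four identical round cork mats (diameter 68 mm, 4 mm thick), fixed in a straight row, centres 85 to 105 mm apart, on a fixed ochre wooden ledge (620 x 110 mm, top 30 mm above the counter, so mats' upper faces are at z = 34 mm). Which name is where in the row changes from start to start. Origin: centre of the underside; z up.
- lemon_jar: bystander that tells the direction: open glass jar heaped with yellow lemons, diameter 90 mm, rim 120 mm high, lemons up to 143 mm, loose, standing on one end of the ledge (either end), about 108 mm beyond the nearest mat's centre. Origin: centre of its underside.
- mill: bystander: dark wooden pepper mill, diameter 54 mm, 138 mm high, loose, standing on the ledge's other end. Origin: centre of its underside. (A fixed blue fruit bowl and a flat chopping board lie on the counter well to the left and right, more than 0.38 m from the x axis.)

How it is judged:
At the end, for the whole second after the job is handed in: Each canister stands upright (within 0.1 rad), released and at rest on its own cork mat, its centre within 12 mm of the mat's centre; from the jar of lemons to the pepper mill the order is tallest, second tallest, second shortest, shortest (((horizontal distance between canister_small and mat_a below 0.012 m and z of canister_small in the frame of mat_a between 0 and 0.009 m and horizontal distance between mat_a and lemon_jar above 0.345 m) or (horizontal distance between canister_small and mat_b below 0.012 m and z of canister_small in the frame of mat_b between 0 and 0.009 m and horizontal distance between mat_b and lemon_jar above 0.345 m) or (horizontal distance between canister_small and mat_c below 0.012 m and z of canister_small in the frame of mat_c between 0 and 0.009 m and horizontal distance between mat_c and lemon_jar above 0.345 m) or (horizontal distance between canister_small and mat_d below 0.012 m and z of canister_small in the frame of mat_d between 0 and 0.009 m and horizontal distance between mat_d and lemon_jar above 0.345 m)) and angle between each of canister_small, canister_medium, canister_large, canister_tallest's own z axis and vertical below 0.1 rad and linear speed of each of canister_small, canister_medium, canister_large, canister_tallest below 0.02 m/s and contact force between each of canister_small, canister_medium, canister_large, canister_tallest and the fingers below 0.05 N and ((horizontal distance between canister_medium and mat_a below 0.012 m and z of canister_medium in the frame of mat_a between 0 and 0.009 m and horizontal distance between mat_a and lemon_jar between 0.25 and 0.345 m) or (horizontal distance between canister_medium and mat_b below 0.012 m and z of canister_medium in the frame of mat_b between 0 and 0.009 m and horizontal distance between mat_b and lemon_jar between 0.25 and 0.345 m) or (horizontal distance between canister_medium and mat_c below 0.012 m and z of canister_medium in the frame of mat_c between 0 and 0.009 m and horizontal distance between mat_c and lemon_jar between 0.25 and 0.345 m) or (horizontal distance between canister_medium and mat_d below 0.012 m and z of canister_medium in the frame of mat_d between 0 and 0.009 m and horizontal distance between mat_d and lemon_jar between 0.25 and 0.345 m)) and ((horizontal distance between canister_large and mat_a below 0.012 m and z of canister_large in the frame of mat_a between 0 and 0.009 m and horizontal distance between mat_a and lemon_jar between 0.155 and 0.25 m) or (horizontal distance between canister_large and mat_b below 0.012 m and z of canister_large in the frame of mat_b between 0 and 0.009 m and horizontal distance between mat_b and lemon_jar between 0.155 and 0.25 m) or (horizontal distance between canister_large and mat_c below 0.012 m and z of canister_large in the frame of mat_c between 0 and 0.009 m and horizontal distance between mat_c and lemon_jar between 0.155 and 0.25 m) or (horizontal distance between canister_large and mat_d below 0.012 m and z of canister_large in the frame of mat_d between 0 and 0.009 m and horizontal distance between mat_d and lemon_jar between 0.155 and 0.25 m)) and ((horizontal distance between canister_tallest and mat_a below 0.012 m and z of canister_tallest in the frame of mat_a between 0 and 0.009 m and horizontal distance between mat_a and lemon_jar below 0.155 m) or (horizontal distance between canister_tallest and mat_b below 0.012 m and z of canister_tallest in the frame of mat_b between 0 and 0.009 m and horizontal distance between mat_b and lemon_jar below 0.155 m) or (horizontal distance between canister_tallest and mat_c below 0.012 m and z of canister_tallest in the frame of mat_c between 0 and 0.009 m and horizontal distance between mat_c and lemon_jar below 0.155 m) or (horizontal distance between canister_tallest and mat_d below 0.012 m and z of canister_tallest in the frame of mat_d between 0 and 0.009 m and horizontal distance between mat_d and lemon_jar below 0.155 m))); the robot touches nothing.
It fails at once if the jar of lemons is shifted more than 20 mm or tipped (distance of lemon_jar from where it was at the start of the episode above 0.02 m or angle between lemon_jar's own z axis and vertical above 0.3 rad).
It fails at once if the pepper mill is shifted more than 20 mm or tipped (distance of mill from where it was at the start of the episode above 0.02 m or angle between mill's own z axis and vertical above 0.3 rad).
It fails at once if a canister is tipped over (more than 0.6 rad from upright) (angle between any of canister_small, canister_medium, canister_large, canister_tallest's own z axis and vertical above 0.6 rad).
It also fails if it takes over 112 s, if anything falls off the work surface, if the arm or the gripper's body presses on something with over 40 N, if the wrist force passes 120 N, or if a joint passes its speed limit or range.

## Working session

There is one attempt and no reset: what is moved stays moved. The work goes in short steps, Python scripts to look and compute and a tool call to move; the robot and the scene stay as the last step left them, time stands still between calls to the robot, and variables do not carry over. Pictures are saved under pics/ and viewed, at most 14 in all, crops included, and the job is handed in when it is done.

Besides the shell and the picture viewer there is one more tool, called after "Call:" by a JSON object that holds its "fn" and its "kwargs", one argument or row to a line. send_rows: Moves the arm, as the interface text tells. Its arguments: {"type":"object","properties":{"increments":{"type":"array"}},"required":["increments"]}

```bash
mkdir -p pics; python3 - <<'E'
from station import sense, vision
import cv2,numpy as np
np.set_printoptions(precision=4,suppress=True)
s=sense();print(s)
for n in("side","top"):
    im=vision.snapshot(n);cv2.imwrite(f"pics/{n}0.png",im[:,:,::-1])
for n in("side","top","wrist"):print(n,vision.get_calibration(n))
E
```

```text
{'clock': 0.0, 'joint_pos': array([-1.1369,  0.3218, -0.0701,  1.4517,  0.0226,  1.3708, -0.0569]), 'qvel': array([-0.    ,  0.001 ,  0.0012, -0.0005, -0.0024,  0.0002,  0.0007]), 'effort': array([  0.0008, -49.3564,  -0.3818, -31.4342,   0.0131,   0.0113,
         0.    ]), 'tcp_pos': array([0.2648, 0.5931, 0.2302]), 'tcp_rot': array([-0.6545, -3.0724,  0.003 ]), 'contact_force': array([-0.1006, -0.2576,  0.1665]), 'torque': array([-0.0205, -0.0158, -0.0083]), 'grip_force': 0.0, 'finger_gap': 0.08516471554681454}
side {'mtx': array([[394.8825,   0.    , 252.2224],
       [  0.    , 394.8825, 188.9268],
       [  0.    ,   0.    ,   1.    ]]), 'dist_coeffs': array([-0.1344,  0.    ,  0.    ,  0.    ,  0.    ]), 'T': array([[ 0.7302, -0.3345,  0.5958,  0.041 ],
       [-0.6832, -0.3686,  0.6304, -0.5662],
       [ 0.0087, -0.8673, -0.4977,  0.4892],
       [ 0.    ,  0.    ,  0.    ,  1.    ]])}
top {'mtx': array([[367.058 ,   0.    , 258.5905],
       [  0.    , 367.058 , 186.7164],
       [  0.    ,   0.    ,   1.    ]]), 'dist_coeffs': array([-0.0301,  0.    ,  0.    ,  0.    ,  0.    ]), 'T': array([[ 0.0091, -0.9924,  0.1225,  0.485 ],
       [-0.9991, -0.014 , -0.0393,  0.0332],
       [ 0.0408, -0.122 , -0.9917,  0.7928],
       [ 0.    ,  0.    ,  0.    ,  1.    ]])}
wrist {'mtx': array([[276.2227,   0.    , 254.4345],
       [  0.    , 276.2227, 188.8473],
       [  0.    ,   0.    ,   1.    ]]), 'dist_coeffs': array([-0.0405,  0.    ,  0.    ,  0.    ,  0.    ]), 'T_tool_cam': array([[-0.0008, -0.9473, -0.3205,  0.0827],
       [ 1.    , -0.0006, -0.0007, -0.0005],
       [ 0.0005, -0.3205,  0.9473, -0.1418],
       [ 0.    ,  0.    ,  0.    ,  1.    ]])}
```

View pics/top0.png

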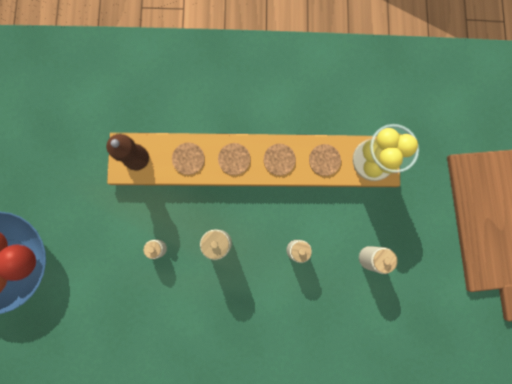

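View pics/side0.png

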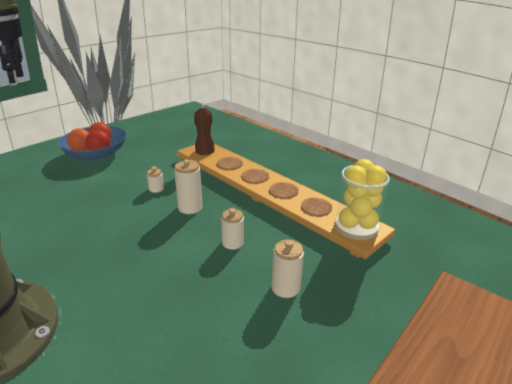

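The top view shows the mill at the left (120,150) and the lemons at the right (390,150). The mats are at about (188,159), (234,159), (280,160) and (325,160). The lids are small (154,249), tallest (215,244), medium (299,251) and large (379,260), and the side view agrees with that order.

```bash
cat >h.py <<'E'
import cv2,numpy as np
from station import sense,vision
np.set_printoptions(precision=4,suppress=True)
def ray(n,px):
    c=vision.get_calibration(n)
    p=cv2.undistortPoints(np.array([[px]],float),np.array(c["mtx"]),np.array(c["dist_coeffs"]))[0,0]
    T=np.array(c["T"]);return T[:3,3],T[:3,:3]@np.array([p[0],p[1],1])
def plane(n,px,z):
    o,d=ray(n,px);return o+d*(z-o[2])/d[2]
def blobs(im,lo,hi,amin,box=None):
    h=cv2.cvtColor(im,cv2.COLOR_RGB2HSV);m=cv2.inRange(h,lo,hi)
    if box: k=np.zeros_like(m);k[box[1]:box[3],box[0]:box[2]]=255;m&=k
    n,_,st,ce=cv2.connectedComponentsWithStats(m)
    return m,[(st[i],ce[i]) for i in range(1,n) if st[i][4]>=amin]
E
python3 - <<'E'
from h import *
im=cv2.cvtColor(cv2.imread('pics/top0.png'),cv2.COLOR_BGR2RGB)
hs=cv2.cvtColor(im,cv2.COLOR_RGB2HSV)
for x,y in[(188,159),(190,152),(280,155),(300,140),(148,250),(210,238),(222,240),(215,257),(293,247),(309,251),(299,259),(366,258),(388,252),(200,300)]:print((x,y),hs[y,x])
c=im[215:295,130:410];c=cv2.resize(c,None,fx=2.8,fy=2.8,interpolation=cv2.INTER_CUBIC);cv2.imwrite('pics/crop.png',c[:,:,::-1])
E
```

```text
(188, 159) [ 15 114 181]
(190, 152) [ 15 114 196]
(280, 155) [ 14 114 181]
(300, 140) [ 18 153 224]
(148, 250) [ 19  97 227]
(210, 238) [ 19  95 194]
(222, 240) [ 19  95 202]
(215, 257) [ 19  92 180]
(293, 247) [ 19  95 217]
(309, 251) [ 18  99 214]
(299, 259) [ 19  98 198]
(366, 258) [ 23  44 173]
(388, 252) [ 19  97 227]
(200, 300) [ 72  96 135]
```

View pics/crop.png

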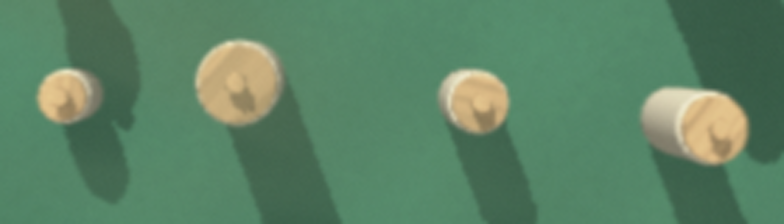

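The crop shows four clean lids, each a full disc with its knob lying inside it. Hue and saturation separate them from the bodies.

```bash
python3 - <<'E'
from h import *
im=cv2.cvtColor(cv2.imread('pics/top0.png'),cv2.COLOR_BGR2RGB)
def run(lo,hi,amin,box,zs):
    m,b=blobs(im,lo,hi,amin,box);b=sorted(b,key=lambda q:q[0][0])
    for (st,ce),z in zip(b,zs):
        s=m[st[1]-1:st[1]+st[3]+1,st[0]-1:st[0]+st[2]+1]
        pts=cv2.findNonZero(s)+np.array([st[0]-1,st[1]-1]);(cx,cy),r=cv2.minEnclosingCircle(pts)
        P=plane('top',(cx,cy),z);Q=plane('top',(cx+r,cy),z)
        print(st,np.round((cx,cy,r),1),P,'moment',plane('top',ce,z)[:2],'d',2*np.linalg.norm(P-Q),'rad',np.hypot(*P[:2]))
    print(len(b))
run((13,75,100),(24,130,255),60,(120,220,420,290),[.049,.109,.069,.089])
run((8,90,60),(16,135,255),200,(165,135,350,185),[.034]*4)
im2=cv2.cvtColor(cv2.imread('pics/side0.png'),cv2.COLOR_BGR2RGB);im_=im;im=im2
m,b=blobs(im,(8,70,60),(22,170,255),30,(130,140,320,310))
h=[.049,.109,.069,.089]
for st,ce in b:print(st,ce)
im=im_
for c in[(108,184),(108,133),(400,186),(400,137)]:print(plane('top',c,.03))
E
```

```text
[144 242  17  16 219] [152.  249.3   8.4] [0.4487 0.2143 0.049 ] moment [0.4487 0.2143] d 0.033067401697438034 rad 0.49724243281536723
[201 231  28  28 591] [214.2 244.5  13.9] [0.4615 0.0866 0.109 ] moment [0.4616 0.0867] d 0.05078097048504087 rad 0.46955908470277935
[292 242  19  20 307] [300.8 251.4   9.9] [ 0.448  -0.0795  0.069 ] moment [ 0.448  -0.0798] d 0.03899848670731301 rad 0.45495293655145247
[374 249  23  24 436] [384.8 260.6  11.8] [ 0.4323 -0.2388  0.089 ] moment [ 0.4324 -0.2389] d 0.04657460773108821 rad 0.49386500152462465
4
[172 143  32  32 819] [187.8 158.3  16.3] [0.6366 0.1517 0.034 ] moment [0.6365 0.1519] d 0.06770601235676928 rad 0.6544152312029027
[218 143  32  32 812] [233.7 158.8  16.2] [0.637  0.0559 0.034 ] moment [0.6374 0.0559] d 0.0678323477081406 rad 0.639448939454005
[264 144  32  32 800] [279.3 159.1  16. ] [ 0.6381 -0.04    0.034 ] moment [ 0.6378 -0.0398] d 0.06802705130403763 rad 0.6393394935992346
[309 144  32  32 793] [324.7 159.5  16.1] [ 0.6388 -0.1368  0.034 ] moment [ 0.6388 -0.1364] d 0.0691959124828477 rad 0.6533157585306059
4
[ 175  140  145   94 4945] [253.7937 181.2425]
[298 140  22   9  66] [309.9697 143.0606]
[148 167  13  10  98] [153.7449 171.949 ]
[222 208  21  15 229] [231.8297 215.4541]
[275 240  28  20 448] [288.2835 249.3661]
[0.5805 0.3154 0.03  ]
[0.6889 0.3219 0.03  ]
[ 0.5851 -0.2999  0.03  ]
[ 0.6927 -0.3042  0.03  ]
```

Lid and mat diameters match the given sizes, and the mats are 96 mm apart. I'll go above the tallest first, with the fingers closing along world x.

Call:
{"fn": "send_rows", "kwargs": {
  "increments": [
    [[85,0.365,-0.937,0.1,0,0,-3.67],[85,0.365,-0.937,0.1,0,0,-3.67],[85,0.365,-0.937,0,0,0,-3.67],[85,0.365,-0.937,0,0,0,-3.67],[85,0.365,-0.937,0,0,0,-3.67],[85,0.365,-0.937,0,0,0,-3.67],[85,0.365,-0.937,0,0,0,-3.67],[85,0.365,-0.937,0,0,0,-3.67],[85,0.365,-0.937,0,0,0,-3.67],[85,0.365,-0.937,0,0,0,-3.67],[85,0.365,-0.937,0,0,0,-3.67],[85,0.365,-0.937,0,0,0,-3.67],[85,0.365,-0.937,0,0,0,-3.67],[85,0.365,-0.937,0,0,0,-3.67],[85,0.365,-0.937,0,0,0,-3.67],[85,0.365,-0.937,0,0,0,-3.67],[85,0.365,-0.937,0,0,0,-3.67],[85,0.365,-0.937,0,0,0,-3.67],[85,0,0,0,0,0,0],[85,0,0,0,0,0,0]]
  ]
}}

```text
clock: 1.77
tcp_pos: [0.4622, 0.0858, 0.2371]
tcp_rot: [-2.228, -2.215, 0.0]
contact_force: [-0.5, 1.1, 0.1]
finger_gap: 0.0851
grip_force: 0.0
```

```bash
cat >>h.py <<'E'
def wplane(s,px,z):
    from scipy.spatial.transform import Rotation as R
    c=vision.get_calibration('wrist');T=np.array(c["T_tool_cam"]);Rt=R.from_rotvec(s['tcp_rot']).as_matrix()
    p=cv2.undistortPoints(np.array([[px]],float),np.array(c["mtx"]),np.array(c["dist_coeffs"]))[0,0]
    o=Rt@T[:3,3]+s['tcp_pos'];d=Rt@T[:3,:3]@np.array([p[0],p[1],1]);return o+d*(z-o[2])/d[2]
E
python3 - <<'E'
from h import *
s=sense();im=vision.snapshot('wrist');cv2.imwrite('pics/w1.png',im[:,:,::-1]);print(s['joint_pos'])
m,b=blobs(im,(13,75,80),(24,130,255),800)
for st,ce in b:
    print(st,ce,wplane(s,ce,.109),wplane(s,(st[0]+st[2]/2,st[1]+st[3]/2),.109))
E
```

```text
[-0.6524 -0.0842  0.3925  1.8813  0.0329  1.3387 -0.2747]
[226  34  30  34 805] [240.6559  50.5379] [0.4502 0.2065 0.109 ] [0.4505 0.2062 0.109 ]
[ 370   82   54   54 1792] [396.4102 108.2712] [0.5972 0.1565 0.109 ] [0.5979 0.1559 0.109 ]
[ 229  154   50   48 1897] [253.4143 177.641 ] [0.4606 0.0885 0.109 ] [0.4612 0.0881 0.109 ]
[ 362  160   49   47 1350] [386.2985 183.1563] [0.598  0.0818 0.109 ] [0.5983 0.0814 0.109 ]
[ 339  227   61   42 1090] [377.2633 245.3725] [0.5988 0.0087 0.109 ] [0.5904 0.0055 0.109 ]
```

View pics/w1.png

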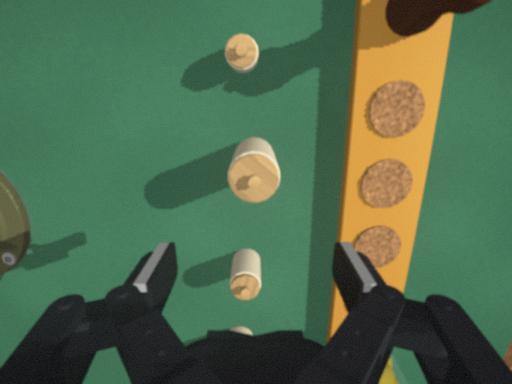

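The wrist view confirms the tallest at pixel (254,178), which gives (0.461, 0.088). It also shows the mill near the ledge's +y end, so the small one will need a turned gripper. Next I go down and grip.

Call:
{"fn": "send_rows", "kwargs": {
  "increments": [
    [[85,-0.03,0.05,-0.7,0,0,0],[85,0,0,-0.7,0,0,0],[85,0,0,-0.7,0,0,0],[85,0,0,-0.7,0,0,0],[85,0,0,-0.7,0,0,0],[85,0,0,-0.7,0,0,0],[85,0,0,-0.6,0,0,0],[85,0,0,-0.5,0,0,0],[85,0,0,-0.3,0,0,0],[85,0,0,-0.2,0,0,0],[85,0,0,0,0,0,0],[40,0,0,0,0,0,0],[40,0,0,0,0,0,0],[40,0,0,0,0,0,0],[40,0,0,0,0,0,0],[40,0,0,0,0,0,0],[40,0,0,0,0,0,0],[40,0,0,0,0,0,0],[40,0,0,0,0,0,0],[40,0,0,0,0,0,0]]
  ]
}}

```text
clock: 3.48
tcp_pos: [0.4619, 0.0895, 0.0646]
tcp_rot: [2.223, 2.219, 0.003]
contact_force: [-2.5, -0.2, 5.9]
finger_gap: 0.0549
grip_force: 63.0
```

Call:
{"fn": "send_rows", "kwargs": {
  "increments": [
    [[40,0,0,0.3,0,0,0],[40,0,0,0.5,0,0,0],[40,0,0,0.5,0,0,0],[40,0,0,0.6,0,0,0],[40,0,0,0.6,0,0,0],[40,0.2,-0.25,0,0,0,0],[40,0.4,-0.5,0,0,0,0],[40,0.5,-0.65,0,0,0,0],[40,0.5,-0.65,0,0,0,0],[40,0.5,-0.65,0,0,0,0],[40,0.5,-0.65,0,0,0,0],[40,0.5,-0.65,0,0,0,0],[40,0.5,-0.65,0,0,0,0],[40,0.5,-0.65,0,0,0,0],[40,0.5,-0.65,0,0,0,0],[40,0.5,-0.65,0,0,0,0],[40,0.5,-0.65,0,0,0,0],[40,0.3,-0.22,0,0,0,0],[40,0,0,0,0,0,0],[40,0,0,0,0,0,0]]
  ]
}}

```text
clock: 5.15
tcp_pos: [0.6373, -0.136, 0.1367]
tcp_rot: [-2.224, -2.217, 0.004]
contact_force: [0.0, 0.4, -3.7]
finger_gap: 0.0546
grip_force: 64.9
```

Call:
{"fn": "send_rows", "kwargs": {
  "increments": [
    [[40,0.05,0.04,-0.4,0,0,0],[40,0,0,-0.4,0,0,0],[40,0,0,-0.2,0,0,0],[40,0,0,-0.1,0,0,0],[40,0,0,-0.1,0,0,0],[40,0,0,0,0,0,0],[40,0,0,0,0,0,0]]
  ]
}}

```text
clock: 5.73
tcp_pos: [0.6397, -0.1337, 0.1025]
tcp_rot: [2.223, 2.219, 0.0]
contact_force: [0.2, 0.4, -3.4]
finger_gap: 0.0549
grip_force: 64.8
```

Call:
{"fn": "send_rows", "kwargs": {
  "increments": [
    [[40,0,0,-0.06,0,0,0],[40,0,0,-0.06,0,0,0],[40,0,0,0,0,0,0],[40,0,0,0,0,0,0]]
  ]
}}

```text
clock: 6.07
tcp_pos: [0.6397, -0.1338, 0.0989]
tcp_rot: [2.223, 2.219, 0.0]
contact_force: [0.5, 0.4, -4.4]
finger_gap: 0.0549
grip_force: 64.9
```

Call:
{"fn": "send_rows", "kwargs": {
  "increments": [
    [[40,0,0,-0.03,0,0,0],[40,0,0,0,0,0,0],[40,0,0,-0.03,0,0,0],[40,0,0,0,0,0,0],[40,0,0,0,0,0,0]]
  ]
}}

```text
clock: 6.48
tcp_pos: [0.6398, -0.134, 0.0987]
tcp_rot: [2.224, 2.219, 0.001]
contact_force: [-4.2, 1.2, 6.6]
finger_gap: 0.0547
grip_force: 65.6
```

Call:
{"fn": "send_rows", "kwargs": {
  "increments": [
    [[65,0,0,0,0,0,0],[70,0,0,0,0,0,0],[85,0,0,0,0,0,0],[85,0,0,0,0,0,0],[85,0,0,0.3,0,0,0],[85,0,0,0.6,0,0,0],[85,0,0,0.9,0,0,0],[85,0,0,0.9,0,0,0],[85,0,0,0.9,0,0,0],[85,-0.6,-0.3,0,0,0,0],[85,-0.9,-0.45,0,0,0,0],[85,-0.9,-0.45,0,0,0,0],[85,-0.9,-0.45,0,0,0,0],[85,-0.9,-0.45,0,0,0,0],[85,-0.9,-0.45,0,0,0,0],[85,-0.9,-0.45,0,0,0,0],[85,-0.9,-0.45,0,0,0,0],[85,0,-0.05,0,0,0,0],[85,0,0,0,0,0,0],[85,0,0,0,0,0,0]]
  ]
}}

```text
clock: 8.15
tcp_pos: [0.4334, -0.2386, 0.2056]
tcp_rot: [2.223, 2.218, 0.003]
contact_force: [-0.6, 1.2, 1.0]
finger_gap: 0.0849
grip_force: 0.0
```

```bash
python3 - <<'E'
from h import *
s=sense();print(s['tcp_pos'],s['joint_pos'])
im=vision.snapshot('wrist');cv2.imwrite('pics/w2.png',im[:,:,::-1])
m,b=blobs(im,(13,75,80),(24,130,255),500)
for st,ce in b:
    c=(st[0]+st[2]/2,st[1]+st[3]/2)
    print(st,ce,wplane(s,c,.089),wplane(s,c,.143),wplane(s,c,.034))
E
```

```text
[ 0.4334 -0.2386  0.2056] [-0.2335 -0.0182  0.6837  1.8848  0.0108  1.2694  0.4448]
[ 248    0   45   32 1160] [269.8276  13.3353] [ 0.4468 -0.0931  0.089 ] [ 0.4439 -0.1064  0.143 ] [ 0.4498 -0.0796  0.034 ]
[413  40  83  70 690] [433.4551  76.7159] [ 0.6118 -0.1374  0.089 ] [ 0.5744 -0.1414  0.143 ] [ 0.6499 -0.1333  0.034 ]
[499  49  13  55 500] [506.268  77.682] [ 0.6606 -0.1374  0.089 ] [ 0.613  -0.1414  0.143 ] [ 0.7091 -0.1333  0.034 ]
[ 230  162   47   44 1606] [253.1451 183.4471] [ 0.4322 -0.2389  0.089 ] [ 0.4323 -0.2217  0.143 ] [ 0.4321 -0.2564  0.034 ]
```

View pics/w2.png

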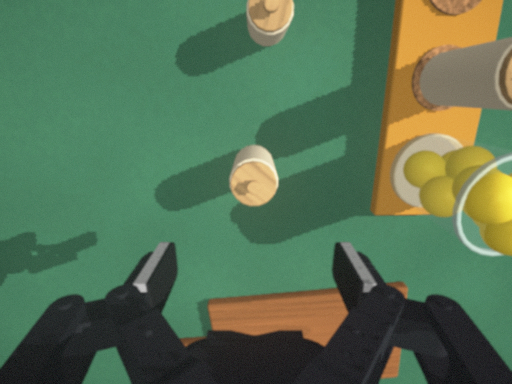

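The wrist view shows the tallest standing on the mat next to the jar. The large lid is at (253,183), giving (0.432, -0.239), which agrees with the top camera. Next I grip the large one.

Call:
{"fn": "send_rows", "kwargs": {
  "increments": [
    [[85,-0.04,0,-0.7,0,0,0],[85,0,0,-0.7,0,0,0],[85,0,0,-0.7,0,0,0],[85,0,0,-0.7,0,0,0],[85,0,0,-0.7,0,0,0],[85,0,0,-0.6,0,0,0],[85,0,0,-0.5,0,0,0],[85,0,0,-0.4,0,0,0],[85,0,0,-0.3,0,0,0],[85,0,0,-0.1,0,0,0],[85,0,0,0,0,0,0],[35,0,0,0,0,0,0],[35,0,0,0,0,0,0],[35,0,0,0,0,0,0],[35,0,0,0,0,0,0],[35,0,0,0,0,0,0],[35,0,0,0,0,0,0],[35,0,0,0,0,0,0],[35,0,0,0,0,0,0],[35,0,0,0,0,0,0]]
  ]
}}

```text
clock: 9.87
tcp_pos: [0.4324, -0.2391, 0.044]
tcp_rot: [2.222, 2.218, 0.002]
contact_force: [-0.1, 0.4, 6.0]
finger_gap: 0.0491
grip_force: 61.7
```

Call:
{"fn": "send_rows", "kwargs": {
  "increments": [
    [[35,0,0,0.3,0,0,0],[35,0,0,0.5,0,0,0],[35,0,0,0.5,0,0,0],[35,0,0,0.6,0,0,0],[35,0,0,0.6,0,0,0],[35,0.4,0.4,0,0,0,0],[35,0.6,0.5,0,0,0,0],[35,0.6,0.6,0,0,0,0],[35,0.6,0.6,0,0,0,0],[35,0.6,0.6,0,0,0,0],[35,0.6,0.6,0,0,0,0],[35,0,0.7,0,0,0,0],[35,0,0.7,0,0,0,0],[35,0,0.7,0,0,0,0],[35,0,0.7,0,0,0,0],[35,0,0.55,0,0,0,0],[35,0.5,0,0,0,0,0],[35,0.6,0,0,0,0,0],[35,0.6,0,0,0,0,0],[35,0,0,0,0,0,0]]
  ]
}}

```text
clock: 11.53
tcp_pos: [0.5869, -0.0388, 0.1181]
tcp_rot: [2.221, 2.219, 0.001]
contact_force: [0.6, -0.5, -1.5]
finger_gap: 0.0485
grip_force: 63.0
```

Call:
{"fn": "send_rows", "kwargs": {
  "increments": [
    [[35,0.6,0,0,0,0,0],[35,0.6,0,0,0,0,0],[35,0.5,0,0,0,0,0],[35,0,0,0,0,0,0],[35,0,0,0,0,0,0]]
  ]
}}

```text
clock: 11.95
tcp_pos: [0.6347, -0.0395, 0.1175]
tcp_rot: [-2.223, -2.219, 0.003]
contact_force: [-0.8, 0.1, -1.9]
finger_gap: 0.0485
grip_force: 63.2
```

Call:
{"fn": "send_rows", "kwargs": {
  "increments": [
    [[35,0.1,0,-0.4,0,0,0],[35,0,0,-0.4,0,0,0],[35,0,0,-0.3,0,0,0],[35,0,0,-0.12,0,0,0],[35,0,0,-0.06,0,0,0],[35,0,0,-0.04,0,0,0],[35,0,0,-0.03,0,0,0],[35,0,0,0,0,0,0],[35,0,0,0,0,0,0]]
  ]
}}

```text
clock: 12.7
tcp_pos: [0.6386, -0.0394, 0.0781]
tcp_rot: [2.223, 2.219, 0.001]
contact_force: [-2.1, 0.4, 2.0]
finger_gap: 0.0486
grip_force: 63.7
```

Call:
{"fn": "send_rows", "kwargs": {
  "increments": [
    [[60,0,0,0,0,0,0],[70,0,0,0,0,0,0],[85,0,0,0,0,0,0],[85,0,0,0,0,0,0],[85,0,0,0.3,0,0,0],[85,0,0,0.6,0,0,0],[85,0,0,0.9,0,0,0],[85,0,0,0.9,0,0,0],[85,0,0,0.9,0,0,0],[85,-0.6,-0.15,0,0,0,0],[85,-0.8,-0.17,0,0,0,0],[85,-0.8,-0.17,0,0,0,0],[85,-0.8,-0.17,0,0,0,0],[85,-0.8,-0.17,0,0,0,0],[85,-0.8,-0.17,0,0,0,0],[85,-0.8,-0.17,0,0,0,0],[85,-0.8,-0.17,0,0,0,0],[85,-0.15,0,0,0,0,0],[85,0,0,0,0,0,0],[85,0,0,0,0,0,0]]
  ]
}}

```text
clock: 14.37
tcp_pos: [0.4489, -0.0793, 0.1863]
tcp_rot: [2.223, 2.218, 0.004]
contact_force: [0.3, -0.7, 0.1]
finger_gap: 0.085
grip_force: 0.0
```

```bash
python3 - <<'E'
from h import *
s=sense();print(s['tcp_pos'])
im=vision.snapshot('wrist')
m,b=blobs(im,(13,75,80),(24,130,255),500)
for st,ce in b:
    c=(st[0]+st[2]/2,st[1]+st[3]/2);print(st,wplane(s,c,.069))
E
```

```text
[ 0.4489 -0.0793  0.1863]
[ 411    4   67   74 3174] [0.6133 0.0494 0.069 ]
[398 108  81  72 921] [ 0.6253 -0.0401  0.069 ]
[ 464  127   48   56 2245] [ 0.6784 -0.0506  0.069 ]
[ 234  164   40   38 1192] [ 0.4482 -0.0788  0.069 ]
[378 194  78  93 768] [ 0.6237 -0.1443  0.069 ]
[ 450  246   62   55 2612] [ 0.7091 -0.1887  0.069 ]
```

Call:
{"fn": "send_rows", "kwargs": {
  "increments": [
    [[85,-0.03,0,-0.7,0,0,0],[85,0,0,-0.7,0,0,0],[85,0,0,-0.7,0,0,0],[85,0,0,-0.7,0,0,0],[85,0,0,-0.7,0,0,0],[85,0,0,-0.6,0,0,0],[85,0,0,-0.5,0,0,0],[85,0,0,-0.4,0,0,0],[85,0,0,-0.2,0,0,0],[85,0,0,-0.1,0,0,0],[85,0,0,0,0,0,0],[30,0,0,0,0,0,0],[30,0,0,0,0,0,0],[30,0,0,0,0,0,0],[30,0,0,0,0,0,0],[30,0,0,0,0,0,0],[30,0,0,0,0,0,0],[30,0,0,0,0,0,0],[30,0,0,0,0,0,0],[30,0,0,0,0,0,0]]
  ]
}}

```text
clock: 16.08
tcp_pos: [0.448, -0.0795, 0.0274]
tcp_rot: [2.223, 2.219, 0.002]
contact_force: [-0.4, 0.5, 6.5]
finger_gap: 0.0426
grip_force: 60.6
```

Call:
{"fn": "send_rows", "kwargs": {
  "increments": [
    [[30,0,0,0.3,0,0,0],[30,0,0,0.5,0,0,0],[30,0,0,0.5,0,0,0],[30,0,0,0.6,0,0,0],[30,0,0,0.6,0,0,0],[30,0.2,0.4,0,0,0,0],[30,0.4,0.6,0,0,0,0],[30,0.4,0.6,0,0,0,0],[30,0.4,0.6,0,0,0,0],[30,0.5,0.8,0,0,0,0],[30,0.5,0.8,0,0,0,0],[30,0.5,0.72,0,0,0,0],[30,0.5,0,0,0,0,0],[30,0.6,0,0,0,0,0],[30,0.6,0,0,0,0,0],[30,0.6,0,0,0,0,0],[30,0.6,0,0,0,0,0],[30,0.5,0,0,0,0,0],[30,0,0,0,0,0,0],[30,0,0,0,0,0,0]]
  ]
}}

```text
clock: 17.75
tcp_pos: [0.6353, 0.0566, 0.0999]
tcp_rot: [-2.222, -2.219, 0.004]
contact_force: [-1.3, -0.7, -3.2]
finger_gap: 0.0428
grip_force: 61.7
```

Call:
{"fn": "send_rows", "kwargs": {
  "increments": [
    [[30,0.06,0,-0.4,0,0,0],[30,0,0,-0.4,0,0,0],[30,0,0,-0.3,0,0,0],[30,0,0,-0.1,0,0,0],[30,0,0,-0.06,0,0,0],[30,0,0,-0.04,0,0,0],[30,0,0,-0.03,0,0,0],[30,0,0,0,0,0,0],[30,0,0,0,0,0,0]]
  ]
}}

```text
clock: 18.5
tcp_pos: [0.6382, 0.0561, 0.062]
tcp_rot: [2.223, 2.219, 0.001]
contact_force: [0.1, 0.6, -2.0]
finger_gap: 0.0427
grip_force: 61.7
```

Call:
{"fn": "send_rows", "kwargs": {
  "increments": [
    [[30,0,0,-0.03,0,0,0],[30,0,0,-0.02,0,0,0],[30,0,0,0,0,0,0],[30,0,0,0,0,0,0]]
  ]
}}

```text
clock: 18.83
tcp_pos: [0.6384, 0.0562, 0.0614]
tcp_rot: [2.223, 2.219, 0.002]
contact_force: [-2.4, -0.0, 5.7]
finger_gap: 0.0428
grip_force: 62.6
```

Call:
{"fn": "send_rows", "kwargs": {
  "increments": [
    [[55,0,0,0,0,0,0],[70,0,0,0,0,0,0],[85,0,0,0,0,0,0],[85,0,0,0,0,0,0],[85,0,0,0.3,0,0,0],[85,0,0,0.6,0,0,0],[85,0,0,0.9,0,0,0],[85,0,0,0.9,0,0,0],[85,0,0,0.9,0,0,0],[85,0,0,0.9,0,0,0],[85,-0.7,0,0,0,0,0],[85,-0.7,0,0,0,0,0],[85,0,0,0,0,0,0]]
  ]
}}

```text
clock: 19.92
tcp_pos: [0.5933, 0.0559, 0.1962]
tcp_rot: [-2.223, -2.218, -0.0]
contact_force: [-0.5, 0.1, 0.3]
finger_gap: 0.085
grip_force: 0.0
```

Call:
{"fn": "send_rows", "kwargs": {
  "increments": [
    [[85,-0.35,0.38,0,0,0,6.5],[85,-0.35,0.38,0,0,0,6.5],[85,-0.35,0.38,0,0,0,6.5],[85,-0.35,0.38,0,0,0,6.5],[85,-0.35,0.38,0,0,0,6.5],[85,-0.35,0.38,0,0,0,6.5],[85,-0.35,0.38,0,0,0,6.5],[85,-0.35,0.38,0,0,0,6.5],[85,-0.35,0.38,0,0,0,6.5],[85,-0.35,0.38,0,0,0,6.5],[85,-0.35,0.38,0,0,0,6.5],[85,-0.35,0.38,0,0,0,6.5],[85,-0.35,0.38,0,0,0,6.5],[85,-0.35,0.33,0,0,0,5.5],[85,0,0,0,0,0,0],[85,0,0,0,0,0,0]]
  ]
}}

```text
clock: 21.25
tcp_pos: [0.4491, 0.2144, 0.1954]
tcp_rot: [0.005, 3.141, 0.0]
contact_force: [0.6, -0.5, -0.7]
finger_gap: 0.0848
grip_force: 0.0
```

```bash
python3 - <<'E'
from h import *
s=sense();print(s['tcp_pos'],s['joint_pos'])
im=vision.snapshot('wrist');cv2.imwrite('pics/w3.png',im[:,:,::-1])
m,b=blobs(im,(13,75,80),(24,130,255),300)
for st,ce in b:
    c=(st[0]+st[2]/2,st[1]+st[3]/2);print(st,wplane(s,c,.049))
E
```

```text
[0.4491 0.2144 0.1954] [-0.7299  0.0138  0.2337  1.8785 -0.0031  1.2489  1.0723]
[240 159  31  31 735] [0.4474 0.2151 0.049 ]
[ 21 284  75  47 363] [ 0.6302 -0.0486  0.049 ]
[ 186  284   47   39 1076] [0.6203 0.155  0.049 ]
```

View pics/w3.png

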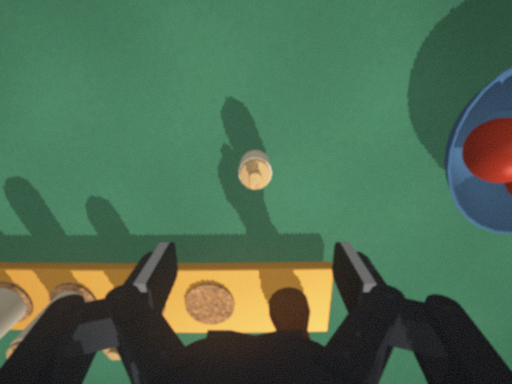

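The small lid is at (255,175), giving (0.448, 0.215), clear of the bowl and ledge. Next I grip it, with the fingers closing along y.

Call:
{"fn": "send_rows", "kwargs": {
  "increments": [
    [[85,-0.03,0,-0.7,0,0,0],[85,0,0,-0.7,0,0,0],[85,0,0,-0.8,0,0,0],[85,0,0,-0.8,0,0,0],[85,0,0,-0.8,0,0,0],[85,0,0,-0.8,0,0,0],[85,0,0,-0.6,0,0,0],[85,0,0,-0.5,0,0,0],[85,0,0,-0.25,0,0,0],[85,0,0,-0.1,0,0,0],[85,0,0,0,0,0,0],[25,0,0,0,0,0,0],[25,0,0,0,0,0,0],[25,0,0,0,0,0,0],[25,0,0,0,0,0,0],[25,0,0,0,0,0,0],[25,0,0,0,0,0,0],[25,0,0,0,0,0,0],[25,0,0,0,0,0,0],[25,0,0,0,0,0,0]]
  ]
}}

```text
clock: 22.97
tcp_pos: [0.4488, 0.2147, 0.0146]
tcp_rot: [0.003, 3.14, 0.002]
contact_force: [0.3, -0.1, 6.0]
finger_gap: 0.0363
grip_force: 59.9
```

Call:
{"fn": "send_rows", "kwargs": {
  "increments": [
    [[25,0,0,0.3,0,0,0],[25,0,0,0.5,0,0,0],[25,0,0,0.5,0,0,0],[25,0,0,0.6,0,0,0],[25,0,0,0.6,0,0,0],[25,0.3,-0.4,0,0,0,0],[25,0.5,-0.5,0,0,0,0],[25,0.5,-0.6,0,0,0,0],[25,0.5,-0.6,0,0,0,0],[25,0.6,0,0,0,0,0],[25,0.6,0,0,0,0,0],[25,0.6,0,0,0,0,0],[25,0.6,0,0,0,0,0],[25,0.6,0,0,0,0,0],[25,0.6,0,0,0,0,0],[25,0.5,0,0,0,0,0],[25,0.38,0,0,0,0,0],[25,0,0,0,0,0,0],[25,0,0,0,0,0,0]]
  ]
}}

```text
clock: 24.55
tcp_pos: [0.6359, 0.1509, 0.0881]
tcp_rot: [-0.004, -3.14, 0.001]
contact_force: [0.2, -0.4, -0.6]
finger_gap: 0.0365
grip_force: 60.1
```

Call:
{"fn": "send_rows", "kwargs": {
  "increments": [
    [[25,0.03,0.03,-0.4,0,0,0],[25,0,0,-0.4,0,0,0],[25,0,0,-0.3,0,0,0],[25,0,0,-0.1,0,0,0],[25,0,0,-0.06,0,0,0],[25,0,0,-0.05,0,0,0],[25,0,0,-0.03,0,0,0],[25,0,0,0,0,0,0],[25,0,0,0,0,0,0]]
  ]
}}

```text
clock: 25.3
tcp_pos: [0.6378, 0.1522, 0.0488]
tcp_rot: [0.003, 3.14, 0.001]
contact_force: [0.1, -0.1, -2.0]
finger_gap: 0.0366
grip_force: 60.3
```

Call:
{"fn": "send_rows", "kwargs": {
  "increments": [
    [[25,0,0,-0.03,0,0,0],[25,0,0,-0.02,0,0,0],[25,0,0,0,0,0,0],[25,0,0,0,0,0,0]]
  ]
}}

```text
clock: 25.63
tcp_pos: [0.6378, 0.1522, 0.0487]
tcp_rot: [0.003, 3.14, 0.001]
contact_force: [-3.1, -0.3, 7.1]
finger_gap: 0.0363
grip_force: 60.7
```

Call:
{"fn": "send_rows", "kwargs": {
  "increments": [
    [[48,0,0,0,0,0,0],[55,0,0,0,0,0,0],[60,0,0,0,0,0,0],[60,0,0,0,0,0,0],[60,0,0,0.3,0,0,0],[60,0,0,0.6,0,0,0],[60,0,0,0.9,0,0,0],[60,0,0,0.9,0,0,0],[60,0,0,0.9,0,0,0],[60,0,0,0.9,0,0,0],[60,0,0,0.9,0,0,0],[60,-0.9,0,0,0,0,0],[60,-0.9,0,0,0,0,0],[60,-0.9,0.4,0,0,0,0],[60,-0.9,0.8,0,0,0,0],[60,-0.8,0.8,0,0,0,0],[60,-0.8,0.9,0,0,0,0],[60,-0.8,0.9,0,0,0,0],[60,0,0,0,0,0,0],[60,0,0,0,0,0,0]]
  ]
}}

```text
clock: 27.3
tcp_pos: [0.4558, 0.2683, 0.2096]
tcp_rot: [-0.005, 3.141, 0.002]
contact_force: [0.7, -0.7, -1.3]
finger_gap: 0.0601
grip_force: 0.0
```

```bash
python3 - <<'E'
from h import *
im=vision.snapshot('top');cv2.imwrite('pics/top9.png',im[:,:,::-1])
cv2.imwrite('pics/side9.png',vision.snapshot('side')[:,:,::-1])
m,b=blobs(im,(17,80,100),(22,110,255),60,(150,100,360,190))
for (st,ce) in sorted(b,key=lambda q:q[0][0]):
    c=(st[0]+(st[2]-1)/2,st[1]+(st[3]-1)/2)
    print(st,[plane('top',c,z+.034)[:2] for z in(.049,.069,.089,.109)])
E
```

```text
[175 144  18  17 234] [array([0.6391, 0.1529]), array([0.6348, 0.1495]), array([0.6305, 0.1461]), array([0.6261, 0.1427])]
[222 142  23  19 329] [array([0.6428, 0.0561]), array([0.6384, 0.0554]), array([0.6339, 0.0548]), array([0.6295, 0.0541])]
[271 138  26  24 448] [array([ 0.6477, -0.0437]), array([ 0.6431, -0.0415]), array([ 0.6385, -0.0394]), array([ 0.6339, -0.0372])]
[325 135  27  29 579] [array([ 0.6508, -0.1529]), array([ 0.6461, -0.1477]), array([ 0.6415, -0.1425]), array([ 0.6368, -0.1372])]
```

View pics/top9.png

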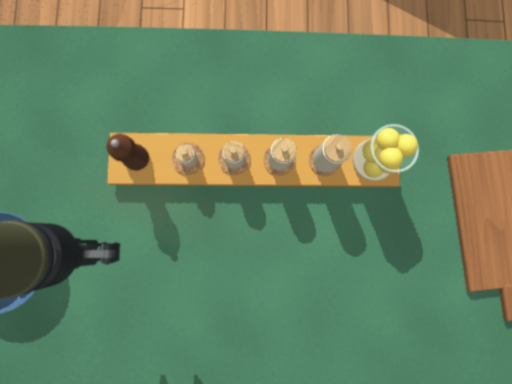

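View pics/side9.png

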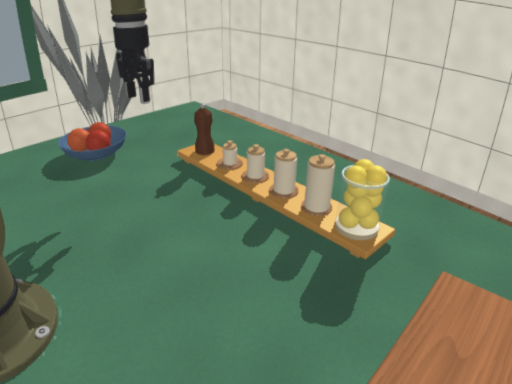

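Both views show all four canisters upright on their mats, stepping down from the lemons to the mill. Measured centres are small (0.639, 0.153), medium (0.638, 0.055), large (0.639, -0.039) and tallest (0.637, -0.137). Each is within about 3 mm of its mat, and the jar and mill have not moved.

```bash
python3 -c "from station import hand_in;print(hand_in())"
```

```text
the job is handed in; nothing more can be done
None
```

All four canisters stand upright on their mats in height order from the lemons to the mill, each measured within about 3 mm of its mat's centre, with the jar and mill unmoved; the job is handed in (no verdict was returned).

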